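Ring for a colleague and show which stamp goes where

ROBOT

A 6-joint arm with a two-finger parallel gripper is mounted at the origin on the work surface. World frame = base frame: x ahead of the robot, y to its left, z up, the work surface at z = 0. Lengths are in m, angles in rad, forces in N, time in s.
With the tool pointing down it reaches from about 0.25 to 0.725 m from the base axis. Payload 4 kg.
Tool frame: the origin (TCP) lies midway between the tips of the shut fingers; the grasp point (between the pads) lies 19 mm behind it; z points along the fingers, x is the direction in which the jaws open and shut, and the axes are right-handed (so a half turn about z gives the same grasp; the last joint's range is limited). The gripper opens to 85 mm and grips with 20 to 120 N. Pads are 22 mm wide; open, the fingers measure 114 mm over their backs; the gripper's body (76 mm by 85 mm) begins 54 mm behind the grasp point. The pads swing forward as they close: fully open they stand 13 mm farther back than shut.
Start: joints at [-1.229, 0.241, 0.005, 1.335, 0, 1.571], TCP at [0.168, -0.471, 0.231] pointing down, gripper open.
Joint ranges: [-2.72, 2.72], [-1.05, 1.87], [-1.09, 1.28], [-1.99, 2.15], [-1.42, 1.44], [-3.14, 3.14]. Speed limits (rad/s): [2.79, 2.79, 3.14, 3.14, 3.14, 3.14].

INTERFACE

Orientations are given as a unit quaternion [x, y, z, w].
In Python, from workcell import telemetry, camera, get_calibration, bot gives the robot as it stands.
- The arm moves only by the tool step_arm, never from a script. Its argument "increments" is a list of rows, each an object with "slide": the shift along the tool's x, y, z in m, a list of three; "turn": the turn, a rotation vector about the tool's x, y, z in rad, a list of three; "grip": the closure, from -1 (fully open) to 1 (shut), so that 0 is half open. A call has 1 to 12 rows; each row shifts and turns the commanded pose from where the row before left it, along the tool's axes as they then stand; what a row does not reach is not made up. A row lasts 1/12 s, in which the tool goes at most 41.7 mm and 7.16 degrees, less where a joint would pass 70% of its speed; a pose out of reach is approached as far as the arm can. A call is refused whole if a number of a shift passes 0.0417 or a number of a turn 0.125, either way. A call with a gripper value outside its range is refused whole. The fingers move at their own pace and stop on an object; the grip force is fixed at half the most. Time passes only in rows, so rows that do not move let the fingers close. It gives the time, the measured TCP pose, the force and the opening at its end, in the units of the state.
- telemetry.get_obs(): the state, without advancing time (a new reading comes with each control period).
- camera(name): name is "side" or "top"; returns (picture, depth): 400x640x3 uint8, red, green, blue; 400x640 float32, m along the optical axis (not along the pixel's ray), 0 where there is no reading.
- get_calibration(name): a dict with "K" (3x3 intrinsics, pixels), "extrinsics" (4x4, takes a point from camera to world coordinates). Camera axes: x right, y down, z forward; pixel columns grow to the right and rows downward; lengths in m; the calibration is good to about 2 mm. A picture is of the moment at which its call begins. get_calibration takes no time and is no camera call.
- bot.job_done(): hands the job in, once; it reports no verdict.
The state is a dict: "clock": time; "joint_pos": joint angles; "joint_vel": joint speeds; "tau": joint torques, N m; "eef_pos": TCP position; "tool_rot": TCP orientation; "ft_force": force on the tool from outside, world axes, zero at the start; "ft_torque": the same for the moment, N m; "grip_width": finger opening in m.
Only numpy, scipy, OpenCV 4.12 (cv2) and the standard library are available. Lean on these libraries where they do the work, as an engineer would, in place of code of your own. Each camera call takes 0.05 s, during which the arm holds its last target. There are 200 camera calls.

TASK

Ring for a colleague by pressing the button of the desk bell right down and letting it come up again. Then show what to do: with the fingertips straight down, point at the top of the tallest of the three stamps, just above it without touching, for two seconds; then point in the same way at the middle of the small square stamp box printed on the form, and finish while still pointing there. Touch nothing but the bell, do not shift it about or lift it, and disturb nothing else.

Things in the scene. Friction and masses are not known exactly. Their poses are not given: they have to be found in the camera images.
- bell: Desk call bell: black round foot 84 mm across, steel dome 74 mm across, 64 mm high in all with the button up; weighs about 0.4 kg and stands loose on the desk. Origin at the centre of its underside, z up.
- bell_top (a point): Centre of the top of the bell's round steel push button (22 mm across, 14 mm proud of the dome, on the bell's axis), 64 mm above the desk when up; it moves down with the button.
- bell_button (a joint): Travel of the bell's push button in m: 0 up, 0.006 right down. A spring brings it back: about 1 N to start it, 4 N right down.
- tray: Fixed grey plastic stamp tray, 230 mm (its x) by 86 mm (its y), floor 6 mm and rim 14 mm above the desk. Origin at the centre of its underside. The three stamps stand in a row along its x, 72 mm apart.
- stamp_tall_top (a point): Centre of the top of the tallest stamp: 110 mm tall, stands upright and loose on the tray floor, so its top is 116 mm above the desk. All three stamps are alike but for height: a wooden 40 mm square foot with a rubber sole and a turned wooden handle with a 28 mm wide head. It may stand in any of the three places.
- stamp_tall: The tallest stamp, origin at the centre of its underside, z up; 0.1 kg.
- stamp_middle: The middle stamp, 82 mm tall, otherwise like the tallest. Origin at the centre of its underside. To be left alone.
- stamp_short: The shortest stamp, 58 mm tall, otherwise like the tallest. Origin at the centre of its underside. To be left alone.
- clipboard: Fixed dark wooden clipboard, 230 mm (its x) by 160 mm (its y), 4 mm thick, with a white form on it (surface 5 mm above the desk) and a steel clip, 18 mm high, at its +x end. Origin at the centre of its underside. The form has ruled lines and oblong boxes, and one square box near the corner at -x, -y.
- square_box (a point): Middle of the small square stamp box (40 mm by 40 mm, black outline) on the form, at the paper's surface, 5 mm above the desk; at x -68 mm, y -43 mm in the clipboard's frame. z up.
- mug: White mug, 80 mm across and 92 mm tall, at the far side of the desk; bystander. Origin at the centre of its underside.
- stapler: Grey and black stapler, 140 by 36 by 56 mm, at the far side of the desk; bystander. Origin at the centre of its underside.
- tape_roll: Flat clear roll of tape, 90 mm across and 24 mm high, at the far side of the desk; bystander. Origin at the centre of its underside.
Mind the look-alikes: they are no part of the job. What is shaped like the bell but yellow is not meant.

How it is judged:
On the way, in this order (a step that is already met when the one before it is completed fails the run):
1. the bell's button is pressed right down (value of joint bell_button above 0.0048 m), for 0.02 s.
2. the button is let up again (value of joint bell_button below 0.001 m and contact force between the fingers and bell below 0.1 N), for 0.1 s.
3. the fingertips dwell just above the tallest stamp (horizontal distance between the grasp point and stamp_tall_top below 0.025 m and z of the grasp point in the frame of stamp_tall_top between 0.008 and 0.085 m), for 1.5 s.
4. the fingertips dwell just above the square stamp box (horizontal distance between the grasp point and square_box below 0.025 m and z of the grasp point in the frame of square_box between 0.008 and 0.085 m), for 0.5 s.
At the end, for the whole second after the job is handed in: The grasp point is held within 25 mm of the middle of the square box seen from above, 8 to 85 mm over the paper, touching nothing. Bell button up; bell moved under 15 mm, stamps upright and moved under 6 mm, mug, stapler and tape moved under 15 mm (all of step 4 and value of joint bell_button below 0.001 m and linear speed of bell below 0.02 m/s and angle between each of stamp_short, stamp_middle, stamp_tall's own z axis and vertical below 0.05 rad and distance of each of stamp_short, stamp_middle, stamp_tall from where it was at the start of the episode below 0.006 m and distance of each of mug, stapler, tape_roll, bell from where it was at the start of the episode below 0.015 m).
It fails at once if a stamp is touched or shifted (contact force between any of the fingers, the arm and stamp_short above 0.3 N or distance of any of stamp_short, stamp_middle, stamp_tall from where it was at the start of the episode above 0.006 m or contact force between any of the fingers, the arm and stamp_middle above 0.3 N or contact force between any of the fingers, the arm and stamp_tall above 0.3 N).
It fails at once if the clipboard or the tray is touched (contact force between any of the fingers, the arm and clipboard above 0.3 N or contact force between any of the fingers, the arm and tray above 0.3 N).
It fails at once if the bell is lifted, tipped or pushed away (distance of bell from where it was at the start of the episode above 0.015 m or height (world z) of bell above 0.006 m or angle between bell's own z axis and vertical above 0.15 rad).
It fails at once if the mug, stapler or tape is touched or shifted (contact force between any of the fingers, the arm and mug above 0.3 N or distance of any of mug, stapler, tape_roll from where it was at the start of the episode above 0.015 m or contact force between any of the fingers, the arm and stapler above 0.3 N or contact force between any of the fingers, the arm and tape_roll above 0.3 N).
It also fails if it takes over 54 s, if anything falls off the work surface, if the arm or the gripper's body presses on something with over 40 N, if the wrist force passes 120 N, or if a joint passes its speed limit or range.

## Working session

There is one attempt and no reset: what is moved stays moved. The work goes in short steps, Python scripts to look and compute and a tool call to move; the robot and the scene stay as the last step left them, time stands still between calls to the robot, and variables do not carry over. Pictures are saved under pics/ and viewed, about 8 in all and at most 12, crops included, and the job is handed in when it is done.

Besides the shell and the picture viewer there is one more tool, called after "Emit:" by a JSON object that holds its "fn" and its "kwargs". step_arm: Moves the arm, as the interface text tells. Its arguments: {"type":"object","properties":{"increments":{"type":"array","items":{"type":"object","properties":{"slide":{"type":"array","items":{"type":"number"}},"turn":{"type":"array","items":{"type":"number"}},"grip":{"type":"number"}}}}},"required":["increments"]}

```bash
mkdir -p pics
python3 - <<'E'
from workcell import telemetry, camera, get_calibration
import cv2,numpy as np
for n in("top","side"):
    p,d=camera(n); cv2.imwrite(f"pics/{n}0.png",p[:,:,::-1]); np.save(f"pics/{n}0.npy",d)
    c=get_calibration(n); print(n,np.round(c["K"],1).tolist(),np.round(c["extrinsics"],3).tolist())
o=telemetry.get_obs();print(o)
E
```

```text
top [[457.3, 0.0, 325.4], [0.0, 457.3, 202.2], [0.0, 0.0, 1.0]] [[0.012, -0.995, 0.101, 0.472], [-1.0, -0.011, 0.012, -0.066], [-0.011, -0.101, -0.995, 1.129], [0.0, 0.0, 0.0, 1.0]]
side [[463.8, 0.0, 320.6], [0.0, 463.8, 191.0], [0.0, 0.0, 1.0]] [[-0.882, -0.254, 0.398, 0.072], [-0.472, 0.445, -0.761, 0.96], [0.017, -0.859, -0.512, 0.782], [0.0, 0.0, 0.0, 1.0]]
{'clock': 0.1, 'joint_pos': array([-1.22899580e+00,  2.41343593e-01,  3.89460410e-03,  1.33519761e+00,
        2.15020753e-05,  1.57080175e+00]), 'joint_vel': array([-0.00019487,  0.00040794,  0.00308597,  0.00039118, -0.00129742,
       -0.00056062]), 'tau': array([-4.17048495e-04, -3.73137832e+01,  2.53009379e+01,  1.08724600e-02,
       -1.77654209e-05,  7.51769164e-06]), 'eef_pos': array([ 0.16741467, -0.47055843,  0.23051261]), 'tool_rot': array([ 8.17061115e-01, -5.76550326e-01, -7.49696058e-04, -5.42166920e-04]), 'ft_force': array([ 0.46369549,  0.83884935, -0.35698571]), 'ft_torque': array([ 0.02573838, -0.04227475,  0.00427661]), 'grip_width': 0.08553789386753609}
```

View pics/top0.png

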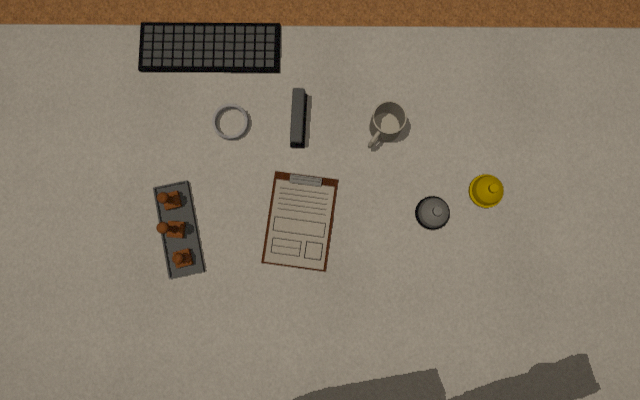

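View pics/side0.png

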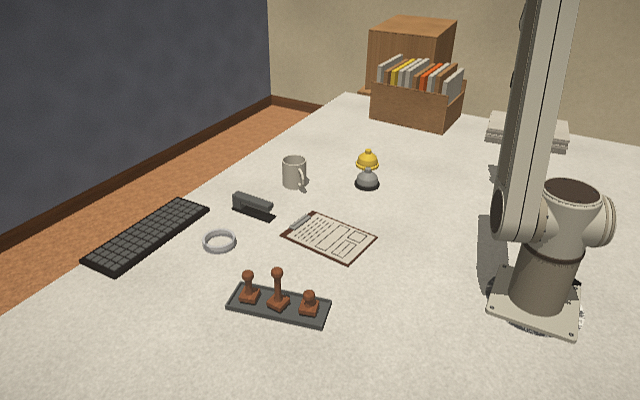

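The top view shows two bell shapes: a steel one with a black foot at (433,212) and a yellow one at (487,191). The steel one is meant. The stamp heads are at about (163,228), (167,198) and (181,257). In the side view the middle one at (277,272) is clearly the tallest. The square box is at about (313,251) in the top view, at the corner of the form away from the clip and to its right (-x, -y). Next I'll measure these and make a confirming crop.

```bash
cat > h.py <<'E'
import numpy as np,cv2
from workcell import get_calibration
def ray(n,uv):
    c=get_calibration(n);E=np.array(c["extrinsics"]);r=E[:3,:3]@np.linalg.inv(c["K"])@[*uv,1.];return E[:3,3],r
def onplane(n,uv,z):
    o,r=ray(n,uv);return o+r*(z-o[2])/r[2]
def atdepth(n,uv,d):
    o,r=ray(n,uv);return o+r*d
def proj(n,P):
    c=get_calibration(n);E=np.array(c["extrinsics"]);q=np.array(c["K"])@(E[:3,:3].T@(np.array(P)-E[:3,3]));return q[:2]/q[2]
def two(a,b):
    (o1,r1),(o2,r2)=ray("top",a),ray("side",b)
    s=np.linalg.lstsq(np.c_[r1,-r2],o2-o1,rcond=None)[0];p,q=o1+s[0]*r1,o2+s[1]*r2
    return (p+q)/2,np.linalg.norm(p-q)
E
python3 - <<'E'
from h import *
t=cv2.imread("pics/top0.png");s=cv2.imread("pics/side0.png");D=np.load("pics/top0.npy");S=np.load("pics/side0.npy")
def world(n,d):
    v,u=np.mgrid[:400,:640];c=get_calibration(n);E=np.array(c["extrinsics"])
    return (np.dstack([u,v,np.ones_like(u)])@np.linalg.inv(c["K"]).T*d[...,None])@E[:3,:3].T+E[:3,3]
W=world("top",D);V=world("side",S)
# highest patches by depth in windows
for nm,A,win in(("bell",W,(412,190,455,232)),("yellow",W,(465,170,510,212)),("st1",W,(155,186,185,212)),("st2",W,(152,216,190,240)),("st3",W,(168,244,196,270)),
  ("bellS",V,(352,165,382,192)),("stMidS",V,(268,262,286,284)),("stLS",V,(240,266,258,282)),("stRS",V,(300,286,318,300))):
    x0,y0,x1,y1=win;P=A[y0:y1,x0:x1];z=P[...,2];m=z>np.percentile(z,99.3)-.008
    v,u=np.nonzero(m);print(nm,P[m].mean(0).round(4),"zmax",z.max().round(4),"px",u.mean()+x0,v.mean()+y0,m.sum())
# dark foot + dome centre
g=cv2.cvtColor(t,cv2.COLOR_BGR2GRAY)
m=((g<75)[185:240,405:465]).astype(np.uint8)
c=max(cv2.findContours(m,0,2)[0],key=cv2.contourArea);(x,y),r=cv2.minEnclosingCircle(c);print("foot",x+405,y+185,r,onplane("top",(x+405,y+185),.005).round(4))
# form box: dark closed contours
m=(g<85).astype(np.uint8)[225:275,255:340]
m=(cv2.adaptiveThreshold(g,255,0,1,11,12))[225:275,255:340]
for k in cv2.findContours(m,cv2.RETR_CCOMP,2)[0]:
    (x,y),wh,a=cv2.minAreaRect(k)
    if min(wh)>9: print("rect",x+255,y+225,np.round(wh,1),round(a,1),onplane("top",(x+255,y+225),.005).round(4))
for uv in((265,263),(326,270)):print("clipcorner",onplane("top",uv,.004).round(4))
a=cv2.resize(t[180:280,140:340],None,fx=4,fy=4,interpolation=2);b=cv2.resize(t[160:240,400:520],None,fx=2.5,fy=2.5);
c_=cv2.resize(s[255:330,215:340],None,fx=2.5,fy=2.5)
o=np.zeros((600,800,3),np.uint8);o[:400]=a;o[400:600,:300]=b[:200];o[400:587,310:622]=c_[:187,:312];cv2.imwrite("pics/crop.png",o)
E
```

```text
bell [ 0.5562 -0.2969  0.1359] zmax 1.1286 px 436.63513513513516 211.36486486486487 74
yellow [ 0.5977 -0.3939  0.2105] zmax 1.1286 px 493.2 187.775 80
st1 [0.5795 0.3052 0.1353] zmax 1.1286 px 161.9418604651163 197.2093023255814 86
st2 [ 0.4719 -0.0659  1.1286] zmax 1.1286 px 176.14285714285714 224.85714285714286 7
st3 [0.4467 0.2749 0.1066] zmax 1.1286 px 177.12371134020617 258.24742268041234 97
bellS [ 0.4834 -0.1062  0.1786] zmax 0.7823 px 367.44 170.68 25
stMidS [0.5094 0.3214 0.1212] zmax 0.7823 px 276.28735632183907 271.08045977011494 87
stLS [0.578  0.3357 0.0956] zmax 0.7823 px 247.21621621621622 273.81081081081084 74
stRS [0.0719 0.9604 0.7823] zmax 0.7823 px 307.6666666666667 293.3333333333333 3
foot 432.1129035949707 212.66129112243652 17.435649871826172 [ 0.5631 -0.3153  0.005 ]
rect 313.10999298095703 250.22999954223633 [17.5 18. ] 8.1 [ 0.4677 -0.0241  0.005 ]
rect 313.1499938964844 250.45000076293945 [17.1 17. ] 8.1 [ 0.4672 -0.0242  0.005 ]
rect 285.5810832977295 246.51351165771484 [29.6 16.6] 9.5 [0.476  0.0435 0.005 ]
rect 285.54999923706055 246.64999961853027 [29.  15.6] 8.1 [0.4757 0.0436 0.005 ]
rect 296.43959045410156 243.93154525756836 [65.7 47.4] 8.0 [0.4826 0.017  0.005 ]
clipcorner [0.4353 0.0931 0.004 ]
clipcorner [ 0.4202 -0.0561  0.004 ]
```

View pics/crop.png

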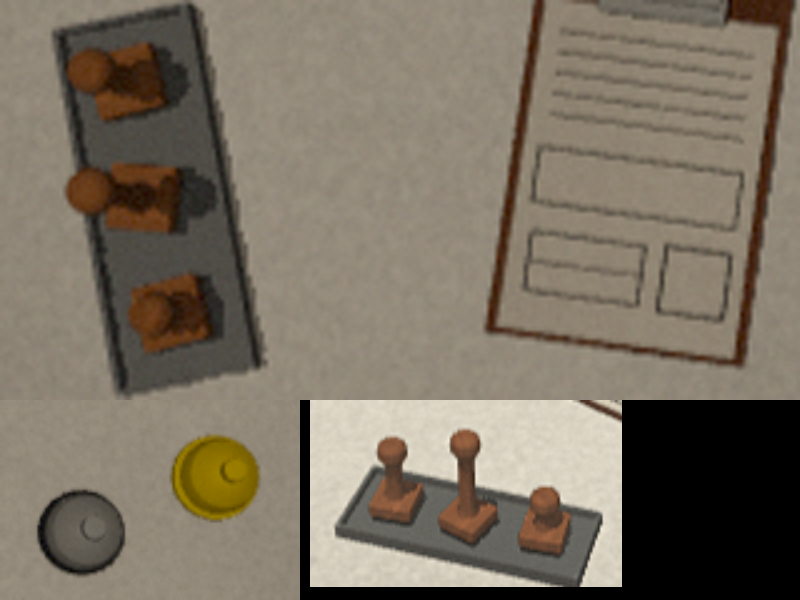

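The crop confirms the targets. The steel bell's button is at about (437.6,210.8) in the top view, the tall stamp's head centre at (162.5,227.8) top and (276.6,272.2) side, and the square box at (313.1,250.4). Now I'll triangulate across both views.

Run:
```python
from h import *
from scipy.spatial.transform import Rotation as R
from workcell import telemetry
D=np.load("pics/top0.npy");S=np.load("pics/side0.npy")
print("button plane",onplane("top",(437.6,210.8),.064).round(4),"->side px",proj("side",onplane("top",(437.6,210.8),.064)))
d=D[209:213,435:440];print("depth z",atdepth("top",(437.6,210.8),np.median(d[d>0])).round(4))
print("bell foot .0",onplane("top",(432.1,212.6),.005).round(4))
print("tall two",two((162.5,227.75),(276.6,272.2)),"plane .102",onplane("top",(162.5,227.75),.102).round(4))
d=D[226:230,161:165];print("tall depth",atdepth("top",(162.5,227.75),np.median(d[d>0])).round(4))
for n,a,h in(("mid",(162.7,198),.074),("short",(177.8,258.2),.050)):print(n,onplane("top",a,h).round(4))
b=onplane("top",(313.1,250.4),.005);print("box",b.round(4),"side px",proj("side",b))
s=cv2.imread("pics/side0.png")
print("box-> board corner offset check", [np.linalg.norm(b[:2]-onplane("top",c,.004)[:2]).round(4) for c in((326,270),)], np.hypot(.047,.037))
x=cv2.resize(s[140:200,340:400],None,fx=5,fy=5,interpolation=2);y=cv2.resize(s[215:265,320:380],None,fx=5,fy=5,interpolation=2)
o=np.zeros((300,600,3),np.uint8);o[:,:300]=x;o[:250,300:]=y
p=proj("side",onplane("top",(437.6,210.8),.064));q=proj("side",b)
for P,x0,y0,dx in((p,340,140,0),(q,320,215,300)):cv2.circle(o,(int((P[0]-x0+.5)*5+dx),int((P[1]-y0+.5)*5)),4,(0,0,255),-1)
cv2.imwrite("pics/c2.png",o)
ob=telemetry.get_obs();print(R.from_quat(ob["tool_rot"]).as_matrix().round(4).tolist())
```

```text
button plane [ 0.5628 -0.315   0.064 ] ->side px [368.0134648  168.38905344]
depth z [ 0.5627 -0.3149  0.0647]
bell foot .0 [ 0.5632 -0.3153  0.005 ]
tall two (array([0.51502665, 0.31077983, 0.10766081]), np.float64(0.0019044533377529749)) plane .102 [0.5144 0.3124 0.102 ]
tall depth [0.5138 0.3073 0.1158]
mid [0.5848 0.3256 0.074 ]
short [0.4455 0.292  0.05  ]
box [ 0.4673 -0.024   0.005 ] side px [357.13539908 237.03971814]
box-> board corner offset check [np.float64(0.057)] 0.05981638571495272
[[0.3352, -0.9422, -0.0006], [-0.9422, -0.3352, 0.0018], [-0.0019, -0.0, -1.0]]
```

View pics/c2.png

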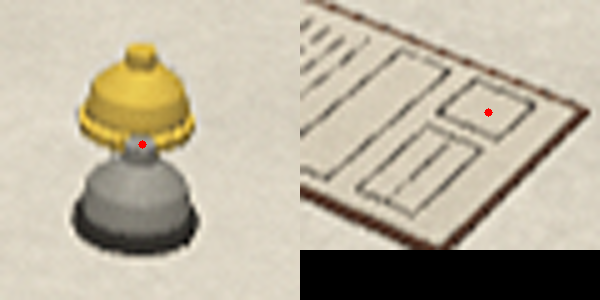

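The projected points agree in both views. The button is at (0.563,-0.315,0.064), the stamp top at (0.514,0.310,0.116), which is also the midpoint of its neighbours, and the box at (0.467,-0.024,0.005). First I'll turn the tool to the world axes and shut the gripper.

Emit:
{"fn": "step_arm", "kwargs": {"increments": [{"turn": [0, 0, -0.1117], "grip": 1}, {"turn": [0, 0, -0.1117], "grip": 1}, {"turn": [0, 0, -0.1117], "grip": 1}, {"turn": [0, 0, -0.1117], "grip": 1}, {"turn": [0, 0, -0.1117], "grip": 1}, {"turn": [0, 0, -0.1117], "grip": 1}, {"turn": [0, 0, -0.1117], "grip": 1}, {"turn": [0, 0, -0.1117], "grip": 1}, {"turn": [0, 0, -0.1117], "grip": 1}, {"turn": [0, 0, -0.1117], "grip": 1}, {"turn": [0, 0, -0.1117], "grip": 1}, {"grip": 1}]}}

```text
schema error: expected keys slide, turn, grip
```

Emit:
{"fn": "step_arm", "kwargs": {"increments": [{"slide": [0, 0, 0], "turn": [0, 0, -0.1117], "grip": 1}, {"slide": [0, 0, 0], "turn": [0, 0, -0.1117], "grip": 1}, {"slide": [0, 0, 0], "turn": [0, 0, -0.1117], "grip": 1}, {"slide": [0, 0, 0], "turn": [0, 0, -0.1117], "grip": 1}, {"slide": [0, 0, 0], "turn": [0, 0, -0.1117], "grip": 1}, {"slide": [0, 0, 0], "turn": [0, 0, -0.1117], "grip": 1}, {"slide": [0, 0, 0], "turn": [0, 0, -0.1117], "grip": 1}, {"slide": [0, 0, 0], "turn": [0, 0, -0.1117], "grip": 1}, {"slide": [0, 0, 0], "turn": [0, 0, -0.1117], "grip": 1}, {"slide": [0, 0, 0], "turn": [0, 0, -0.1117], "grip": 1}, {"slide": [0, 0, 0], "turn": [0, 0, -0.1117], "grip": 1}, {"slide": [0, 0, 0], "turn": [0, 0, 0], "grip": 1}]}}

```text
clock: 1.1
eef_pos: [0.1675, -0.4707, 0.2308]
tool_rot: [1.0, 0.001, -0.0, -0.001]
ft_force: [1.0, -0.1, -0.4]
grip_width: -0.0
```

Emit:
{"fn": "step_arm", "kwargs": {"increments": [{"slide": [0.033, -0.013, 0], "turn": [0, 0, 0], "grip": 1}, {"slide": [0.033, -0.013, 0], "turn": [0, 0, 0], "grip": 1}, {"slide": [0.033, -0.013, 0], "turn": [0, 0, 0], "grip": 1}, {"slide": [0.033, -0.013, 0], "turn": [0, 0, 0], "grip": 1}, {"slide": [0.033, -0.013, 0], "turn": [0, 0, 0], "grip": 1}, {"slide": [0.033, -0.013, 0], "turn": [0, 0, 0], "grip": 1}, {"slide": [0.033, -0.013, 0], "turn": [0, 0, 0], "grip": 1}, {"slide": [0.033, -0.013, 0], "turn": [0, 0, 0], "grip": 1}, {"slide": [0.033, -0.013, 0], "turn": [0, 0, 0], "grip": 1}, {"slide": [0.033, -0.013, 0], "turn": [0, 0, 0], "grip": 1}, {"slide": [0.033, -0.013, 0], "turn": [0, 0, 0], "grip": 1}, {"slide": [0.033, -0.013, 0], "turn": [0, 0, 0], "grip": 1}]}}

```text
clock: 2.1
eef_pos: [0.565, -0.3141, 0.2308]
tool_rot: [1.0, -0.002, -0.0, -0.0]
ft_force: [0.9, -1.2, 0.3]
grip_width: 0.0
```

Emit:
{"fn": "step_arm", "kwargs": {"increments": [{"slide": [0, 0, 0.03], "turn": [0, 0, 0], "grip": 1}, {"slide": [0, 0, 0.03], "turn": [0, 0, 0], "grip": 1}, {"slide": [0, 0, 0.03], "turn": [0, 0, 0], "grip": 1}, {"slide": [0, 0, 0.03], "turn": [0, 0, 0], "grip": 1}, {"slide": [0, 0, 0.02], "turn": [0, 0, 0], "grip": 1}, {"slide": [0, 0, 0.01], "turn": [0, 0, 0], "grip": 1}, {"slide": [0, 0, 0], "turn": [0, 0, 0], "grip": 1}, {"slide": [0, 0, 0], "turn": [0, 0, 0], "grip": 1}]}}

```text
clock: 2.77
eef_pos: [0.5637, -0.3153, 0.0814]
tool_rot: [1.0, -0.001, -0.0, -0.0]
ft_force: [0.1, -0.1, 1.0]
grip_width: 0.0001
```

Run:
```python
from h import *
from workcell import camera,telemetry
o=telemetry.get_obs();print(o["eef_pos"],o["tool_rot"],o["ft_force"])
s=camera("side")[0][:,:,::-1];t=camera("top")[0][:,:,::-1]
o=np.hstack([cv2.resize(s[110:200,320:410],(400,400),interpolation=2),cv2.resize(t[160:250,390:480],(400,400),interpolation=2)]);cv2.imwrite("pics/c3.png",o)
```

```text
[ 0.56366667 -0.31527317  0.08138314] [ 9.99999672e-01 -7.77549268e-04 -2.02691995e-04 -1.06035652e-04] [ 0.09537071 -0.09654646  0.99158222]
```

View pics/c3.png

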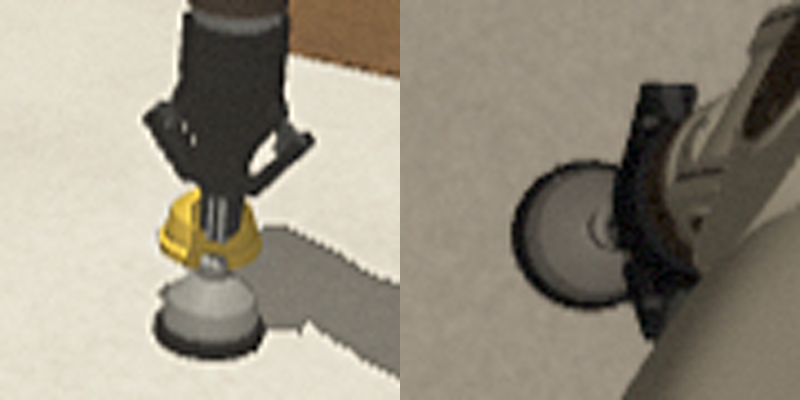

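The shut fingertips hang right above the steel button, which shows at about (213,262) in the crop's side half. The yellow bell is well behind. Now the slow press.

Emit:
{"fn": "step_arm", "kwargs": {"increments": [{"slide": [0, 0, 0.007], "turn": [0, 0, 0], "grip": 1}, {"slide": [0, 0, 0.007], "turn": [0, 0, 0], "grip": 1}, {"slide": [0, 0, 0.0025], "turn": [0, 0, 0], "grip": 1}, {"slide": [0, 0, 0.0015], "turn": [0, 0, 0], "grip": 1}, {"slide": [0, 0, 0.0015], "turn": [0, 0, 0], "grip": 1}, {"slide": [0, 0, 0.001], "turn": [0, 0, 0], "grip": 1}, {"slide": [0, 0, 0.001], "turn": [0, 0, 0], "grip": 1}, {"slide": [0, 0, 0.001], "turn": [0, 0, 0], "grip": 1}, {"slide": [0, 0, 0], "turn": [0, 0, 0], "grip": 1}, {"slide": [0, 0, 0], "turn": [0, 0, 0], "grip": 1}]}}

```text
clock: 3.7
eef_pos: [0.5634, -0.3151, 0.0589]
tool_rot: [1.0, -0.0, -0.0, -0.0]
ft_force: [-3.4, 0.1, 3.4]
grip_width: -0.0
```

Emit:
{"fn": "step_arm", "kwargs": {"increments": [{"slide": [0, 0, 0.0005], "turn": [0, 0, 0], "grip": 1}, {"slide": [0, 0, 0.0005], "turn": [0, 0, 0], "grip": 1}, {"slide": [0, 0, 0], "turn": [0, 0, 0], "grip": 1}, {"slide": [0, 0, 0], "turn": [0, 0, 0], "grip": 1}]}}

```text
clock: 4.03
eef_pos: [0.5636, -0.3152, 0.0581]
tool_rot: [1.0, -0.0, -0.0, 0.0]
ft_force: [-2.6, 2.1, 4.8]
grip_width: 0.0004
```

Emit:
{"fn": "step_arm", "kwargs": {"increments": [{"slide": [0, 0, 0.0005], "turn": [0, 0, 0], "grip": 1}, {"slide": [0, 0, 0.0005], "turn": [0, 0, 0], "grip": 1}, {"slide": [0, 0, 0], "turn": [0, 0, 0], "grip": 1}, {"slide": [0, 0, 0], "turn": [0, 0, 0], "grip": 1}]}}

```text
clock: 4.37
eef_pos: [0.5636, -0.3152, 0.058]
tool_rot: [1.0, -0.0, 0.0, 0.0]
ft_force: [-4.4, 3.0, 9.4]
grip_width: 0.0004
```

The button has bottomed: at 0.058 m the force climbs with no further travel. Next I'll release and lift straight up.

Emit:
{"fn": "step_arm", "kwargs": {"increments": [{"slide": [0, 0, -0.002], "turn": [0, 0, 0], "grip": 1}, {"slide": [0, 0, -0.002], "turn": [0, 0, 0], "grip": 1}, {"slide": [0, 0, -0.003], "turn": [0, 0, 0], "grip": 1}, {"slide": [0, 0, -0.005], "turn": [0, 0, 0], "grip": 1}, {"slide": [0, 0, -0.01], "turn": [0, 0, 0], "grip": 1}, {"slide": [0, 0, -0.02], "turn": [0, 0, 0], "grip": 1}, {"slide": [0, 0, -0.03], "turn": [0, 0, 0], "grip": 1}, {"slide": [0, 0, -0.03], "turn": [0, 0, 0], "grip": 1}, {"slide": [0, 0, -0.03], "turn": [0, 0, 0], "grip": 1}, {"slide": [0, 0, -0.03], "turn": [0, 0, 0], "grip": 1}, {"slide": [0, 0, 0], "turn": [0, 0, 0], "grip": 1}, {"slide": [0, 0, 0], "turn": [0, 0, 0], "grip": 1}]}}

```text
clock: 5.37
eef_pos: [0.5654, -0.3161, 0.2224]
tool_rot: [1.0, -0.0, 0.003, 0.002]
ft_force: [0.1, -0.6, -0.7]
grip_width: 0.0003
```

Run:
```python
from h import *
from workcell import camera,telemetry
o=telemetry.get_obs();print(o["eef_pos"],o["ft_force"])
s=camera("side")[0][:,:,::-1];s0=cv2.imread("pics/side0.png")
cv2.imwrite("pics/c4.png",np.hstack([cv2.resize(i[130:200,335:405],(350,350),interpolation=2) for i in(s0,s)]))
```

```text
[ 0.56541808 -0.31612387  0.22243042] [ 0.14335464 -0.60546024 -0.66380938]
```

View pics/c4.png

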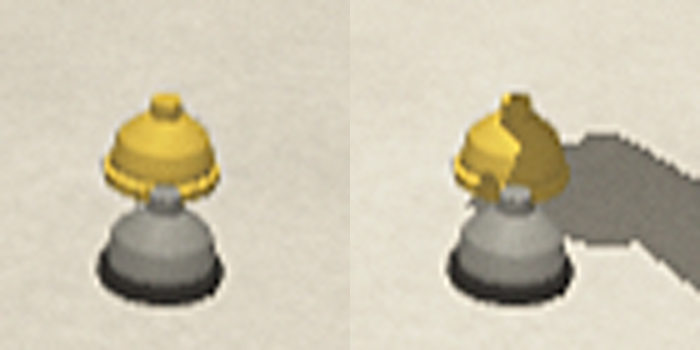

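The bell hasn't moved and the button is up, just as before. Next is the tall stamp: dx -0.051, dy +0.626.

Emit:
{"fn": "step_arm", "kwargs": {"increments": [{"slide": [-0.003, -0.035, 0], "turn": [0, 0, 0], "grip": 1}, {"slide": [-0.003, -0.035, 0], "turn": [0, 0, 0], "grip": 1}, {"slide": [-0.003, -0.035, 0], "turn": [0, 0, 0], "grip": 1}, {"slide": [-0.003, -0.035, 0], "turn": [0, 0, 0], "grip": 1}, {"slide": [-0.003, -0.035, 0], "turn": [0, 0, 0], "grip": 1}, {"slide": [-0.003, -0.035, 0], "turn": [0, 0, 0], "grip": 1}, {"slide": [-0.003, -0.035, 0], "turn": [0, 0, 0], "grip": 1}, {"slide": [-0.003, -0.035, 0], "turn": [0, 0, 0], "grip": 1}, {"slide": [-0.003, -0.035, 0], "turn": [0, 0, 0], "grip": 1}, {"slide": [-0.003, -0.035, 0], "turn": [0, 0, 0], "grip": 1}, {"slide": [-0.003, -0.035, 0], "turn": [0, 0, 0], "grip": 1}, {"slide": [-0.003, -0.035, 0], "turn": [0, 0, 0], "grip": 1}]}}

```text
clock: 6.42
eef_pos: [0.5264, 0.1063, 0.2172]
tool_rot: [1.0, -0.0, -0.001, 0.0]
ft_force: [-0.1, 0.0, -0.4]
grip_width: 0.0003
```

Emit:
{"fn": "step_arm", "kwargs": {"increments": [{"slide": [-0.0025, -0.034, 0], "turn": [0, 0, 0], "grip": 1}, {"slide": [-0.0025, -0.034, 0], "turn": [0, 0, 0], "grip": 1}, {"slide": [-0.0025, -0.034, 0], "turn": [0, 0, 0], "grip": 1}, {"slide": [-0.0025, -0.034, 0], "turn": [0, 0, 0], "grip": 1}, {"slide": [-0.0025, -0.034, 0], "turn": [0, 0, 0], "grip": 1}, {"slide": [-0.0025, -0.034, 0], "turn": [0, 0, 0], "grip": 1}, {"slide": [0, 0, 0], "turn": [0, 0, 0], "grip": 1}, {"slide": [0, 0, 0], "turn": [0, 0, 0], "grip": 1}, {"slide": [0, 0, 0], "turn": [0, 0, 0], "grip": 1}]}}

```text
clock: 7.17
eef_pos: [0.5121, 0.3083, 0.2172]
tool_rot: [1.0, 0.0, -0.001, 0.001]
ft_force: [0.0, -0.3, -0.4]
grip_width: 0.0001
```

Emit:
{"fn": "step_arm", "kwargs": {"increments": [{"slide": [0.001, -0.001, 0.018], "turn": [0, 0, 0], "grip": 1}, {"slide": [0.001, -0.001, 0.018], "turn": [0, 0, 0], "grip": 1}, {"slide": [0, 0, 0.018], "turn": [0, 0, 0], "grip": 1}, {"slide": [0, 0, 0.012], "turn": [0, 0, 0], "grip": 1}, {"slide": [0, 0, 0.004], "turn": [0, 0, 0], "grip": 1}, {"slide": [0, 0, 0], "turn": [0, 0, 0], "grip": 1}, {"slide": [0, 0, 0], "turn": [0, 0, 0], "grip": 1}, {"slide": [0, 0, 0], "turn": [0, 0, 0], "grip": 1}]}}

```text
clock: 7.83
eef_pos: [0.5156, 0.3106, 0.15]
tool_rot: [1.0, -0.001, 0.001, -0.0]
ft_force: [-0.3, -0.4, 0.0]
grip_width: -0.0
```

Run:
```python
from h import *
from workcell import camera,telemetry
o=telemetry.get_obs();print(o["eef_pos"],o["ft_force"])
s=camera("side")[0][:,:,::-1];t=camera("top")[0][:,:,::-1]
cv2.imwrite("pics/c5.png",np.hstack([cv2.resize(s[200:340,210:350],(400,400),interpolation=2),cv2.resize(t[150:290,110:250],(400,400),interpolation=2)]))
```

```text
[0.51563877 0.31055421 0.15001137] [-0.2780485  -0.40843657  0.02343148]
```

View pics/c5.png

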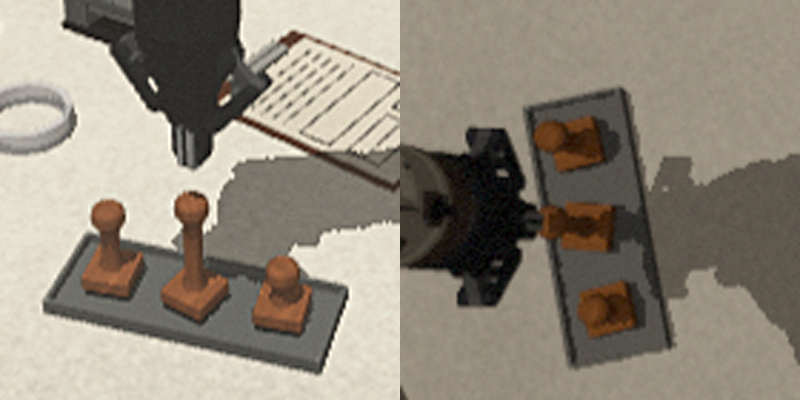

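The fingertips point straight down with the tall stamp's head directly below and a clear gap: tip at (190,160), head at (192,208) in the crop. Now I'll dwell over 2 s.

Emit:
{"fn": "step_arm", "kwargs": {"increments": [{"slide": [0, 0, 0], "turn": [0, 0, 0], "grip": 1}, {"slide": [0, 0, 0], "turn": [0, 0, 0], "grip": 1}, {"slide": [0, 0, 0], "turn": [0, 0, 0], "grip": 1}, {"slide": [0, 0, 0], "turn": [0, 0, 0], "grip": 1}, {"slide": [0, 0, 0], "turn": [0, 0, 0], "grip": 1}, {"slide": [0, 0, 0], "turn": [0, 0, 0], "grip": 1}, {"slide": [0, 0, 0], "turn": [0, 0, 0], "grip": 1}, {"slide": [0, 0, 0], "turn": [0, 0, 0], "grip": 1}, {"slide": [0, 0, 0], "turn": [0, 0, 0], "grip": 1}, {"slide": [0, 0, 0], "turn": [0, 0, 0], "grip": 1}, {"slide": [0, 0, 0], "turn": [0, 0, 0], "grip": 1}, {"slide": [0, 0, 0], "turn": [0, 0, 0], "grip": 1}]}}

```text
clock: 8.93
eef_pos: [0.5148, 0.3108, 0.1488]
tool_rot: [1.0, -0.0, -0.0, 0.0]
ft_force: [1.1, 0.5, 0.2]
grip_width: -0.0002
```

Emit:
{"fn": "step_arm", "kwargs": {"increments": [{"slide": [0, 0, 0], "turn": [0, 0, 0], "grip": 1}, {"slide": [0, 0, 0], "turn": [0, 0, 0], "grip": 1}, {"slide": [0, 0, 0], "turn": [0, 0, 0], "grip": 1}, {"slide": [0, 0, 0], "turn": [0, 0, 0], "grip": 1}, {"slide": [0, 0, 0], "turn": [0, 0, 0], "grip": 1}, {"slide": [0, 0, 0], "turn": [0, 0, 0], "grip": 1}, {"slide": [0, 0, 0], "turn": [0, 0, 0], "grip": 1}, {"slide": [0, 0, 0], "turn": [0, 0, 0], "grip": 1}, {"slide": [0, 0, 0], "turn": [0, 0, 0], "grip": 1}, {"slide": [0, 0, 0], "turn": [0, 0, 0], "grip": 1}, {"slide": [0, 0, 0], "turn": [0, 0, 0], "grip": 1}, {"slide": [0, 0, 0], "turn": [0, 0, 0], "grip": 1}]}}

```text
clock: 9.93
eef_pos: [0.5148, 0.3108, 0.1488]
tool_rot: [1.0, -0.0, 0.0, -0.0]
ft_force: [-0.2, 0.7, 0.6]
grip_width: -0.0002
```

Emit:
{"fn": "step_arm", "kwargs": {"increments": [{"slide": [0, 0, 0], "turn": [0, 0, 0], "grip": 1}, {"slide": [0, 0, 0], "turn": [0, 0, 0], "grip": 1}, {"slide": [0, 0, 0], "turn": [0, 0, 0], "grip": 1}, {"slide": [0, 0, -0.02], "turn": [0, 0, 0], "grip": 1}, {"slide": [0, 0, -0.03], "turn": [0, 0, 0], "grip": 1}, {"slide": [0, 0, -0.02], "turn": [0, 0, 0], "grip": 1}, {"slide": [0, 0, 0], "turn": [0, 0, 0], "grip": 1}]}}

```text
clock: 10.52
eef_pos: [0.5171, 0.3122, 0.2243]
tool_rot: [1.0, -0.0, 0.004, -0.002]
ft_force: [-0.1, 0.9, 1.1]
grip_width: -0.0003
```

Emit:
{"fn": "step_arm", "kwargs": {"increments": [{"slide": [-0.0048, 0.0335, 0], "turn": [0, 0, 0], "grip": 1}, {"slide": [-0.0048, 0.0335, 0], "turn": [0, 0, 0], "grip": 1}, {"slide": [-0.0048, 0.0335, 0], "turn": [0, 0, 0], "grip": 1}, {"slide": [-0.0048, 0.0335, 0], "turn": [0, 0, 0], "grip": 1}, {"slide": [-0.0048, 0.0335, 0], "turn": [0, 0, 0], "grip": 1}, {"slide": [-0.0048, 0.0335, 0], "turn": [0, 0, 0], "grip": 1}, {"slide": [-0.0048, 0.0335, 0], "turn": [0, 0, 0], "grip": 1}, {"slide": [-0.0048, 0.0335, 0], "turn": [0, 0, 0], "grip": 1}, {"slide": [-0.0048, 0.0335, 0], "turn": [0, 0, 0], "grip": 1}, {"slide": [-0.0048, 0.0335, 0], "turn": [0, 0, 0], "grip": 1}, {"slide": [0, 0, 0], "turn": [0, 0, 0], "grip": 1}, {"slide": [0, 0, 0], "turn": [0, 0, 0], "grip": 1}]}}

```text
clock: 11.52
eef_pos: [0.4662, -0.0256, 0.2185]
tool_rot: [1.0, -0.002, -0.0, -0.0]
ft_force: [0.5, 0.5, 0.4]
grip_width: 0.0003
```

Emit:
{"fn": "step_arm", "kwargs": {"increments": [{"slide": [0, 0, 0.025], "turn": [0, 0, 0], "grip": 1}, {"slide": [0, 0, 0.025], "turn": [0, 0, 0], "grip": 1}, {"slide": [0, 0, 0.025], "turn": [0, 0, 0], "grip": 1}, {"slide": [0, 0, 0.025], "turn": [0, 0, 0], "grip": 1}, {"slide": [0, 0, 0.025], "turn": [0, 0, 0], "grip": 1}, {"slide": [0, 0, 0.025], "turn": [0, 0, 0], "grip": 1}, {"slide": [0, 0, 0.015], "turn": [0, 0, 0], "grip": 1}, {"slide": [0, 0, 0.01], "turn": [0, 0, 0], "grip": 1}, {"slide": [0, 0, 0], "turn": [0, 0, 0], "grip": 1}, {"slide": [0, 0, 0], "turn": [0, 0, 0], "grip": 1}, {"slide": [0, 0, 0], "turn": [0, 0, 0], "grip": 1}, {"slide": [0, 0, 0], "turn": [0, 0, 0], "grip": 1}]}}

```text
clock: 12.52
eef_pos: [0.4678, -0.0237, 0.0448]
tool_rot: [1.0, 0.0, 0.001, -0.0]
ft_force: [-0.2, 0.3, -0.8]
grip_width: -0.0001
```

Emit:
{"fn": "step_arm", "kwargs": {"increments": [{"slide": [0, 0, 0], "turn": [0, 0, 0], "grip": 1}, {"slide": [0, 0, 0], "turn": [0, 0, 0], "grip": 1}, {"slide": [0, 0, 0], "turn": [0, 0, 0], "grip": 1}, {"slide": [0, 0, 0], "turn": [0, 0, 0], "grip": 1}, {"slide": [0, 0, 0], "turn": [0, 0, 0], "grip": 1}, {"slide": [0, 0, 0], "turn": [0, 0, 0], "grip": 1}, {"slide": [0, 0, 0], "turn": [0, 0, 0], "grip": 1}, {"slide": [0, 0, 0], "turn": [0, 0, 0], "grip": 1}, {"slide": [0, 0, 0], "turn": [0, 0, 0], "grip": 1}, {"slide": [0, 0, 0], "turn": [0, 0, 0], "grip": 1}, {"slide": [0, 0, 0], "turn": [0, 0, 0], "grip": 1}, {"slide": [0, 0, 0], "turn": [0, 0, 0], "grip": 1}]}}

```text
clock: 13.52
eef_pos: [0.4667, -0.0242, 0.0438]
tool_rot: [1.0, -0.0, -0.0, -0.0]
ft_force: [0.7, -0.6, 0.5]
grip_width: -0.0
```

Run:
```python
from h import *
from workcell import camera,telemetry
s=camera("side")[0][:,:,::-1]
o=telemetry.get_obs();print(o["clock"],o["eef_pos"],o["tool_rot"],o["ft_force"])
cv2.imwrite("pics/c6.png",s)
```

```text
13.5667 [ 0.4667299  -0.02415815  0.04379103] [ 9.99999990e-01 -1.43529408e-04 -3.75480510e-06 -3.77161880e-06] [ 0.3793982   0.75705887 -0.1836056 ]
```

View pics/c6.png

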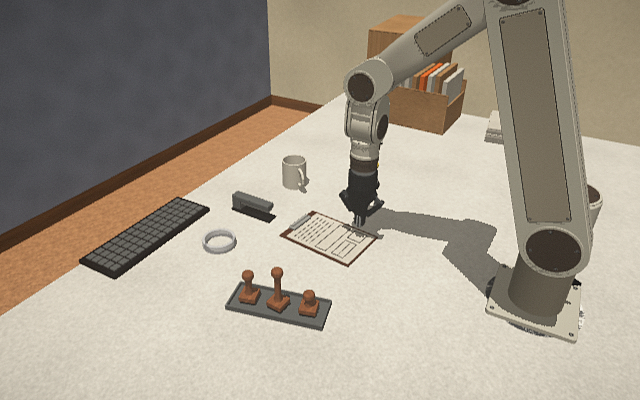

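The fingers hover at about (358,222) over the square box. The stamps, mug, stapler and tape stand as before. I'll hand in now.

```bash
python3 -c "
from workcell import bot
print(bot.job_done())"
```

```text
the job is handed in; nothing more can be done
None
```

I rang the steel bell, pointed at the tallest stamp, then pointed at the square stamp box and handed the job in while still pointing there. No verdict was reported.

- **Bell:** the button bottomed at TCP height 0.058 m, where the force rose to about 9 N with no further travel. After release a close picture showed it up again, with the bell not visibly moved.
- **Tallest stamp (middle place):** I held for over 2 s within about 2 mm sideways of its measured top. The tips were about 33 mm above it, which puts the grasp point about 52 mm above.
- **Square box:** I held for over 1 s before handing in, within about 1 mm sideways of its measured middle. The tips were about 39 mm over the paper (grasp point about 58 mm), and the measured force was only noise.

In the last picture the stamps, mug, stapler and tape looked unmoved. The bell was hidden behind the arm in that picture, so its last clear check was right after the press. No check failed. The one slight disagreement was about 2 mm between the two camera rays to the tall stamp's head.

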